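# Move the clip cover onto the full garlic tub

## Robot

A 6-joint arm with a two-finger parallel gripper is mounted at the origin on the work surface. World frame = base frame: x ahead of the robot, y to its left, z up, the work surface at z = 0. Lengths are in m, angles in rad, forces in N, time in s.
With the tool pointing down it reaches from about 0.25 to 0.85 m from the base axis. Payload 12.5 kg.
Tool frame: the origin (TCP) lies midway between the tips of the shut fingers; the grasp point (between the pads) lies 19 mm behind it; z points along the fingers, y is the line along which they close (so a half turn about z gives the same grasp; the last joint's range is limited). The gripper opens to 93 mm and grips with 3 to 60 N. Pads are 15 mm wide; open, the fingers measure 128 mm over their backs; the gripper's body (75 mm by 188 mm) begins 65 mm behind the grasp point.
Start: joints at [1.242, 0.351, 1.652, -0, 1.139, -0.085], TCP at [0.133, 0.534, 0.219] pointing down, gripper open.
Joint ranges: [-2.75, 2.75], [-0.79, 2.1], [0.01, 2.65], [-1.57, 4.71], [0.07, 3.14], [-2.87, 2.87]. Speed limits (rad/s): [2.22, 2.22, 2.79, 3.14, 3.14, 3.14].

## Interface

Orientations are given as a unit quaternion [w, x, y, z].
In Python, from rig import monitor, viewer, ticket gives the robot as it stands.
- The arm moves only by the tool play_rows, never from a script. Its argument "series" is a list of rows, each a list of 7 numbers: the gripper's target within -1 to 1 (fully open at 1, half-way at 0, shut at -1), then the shift along the tool's x, y, z in mm, then the turn, a rotation vector about the tool's x, y, z in degrees. In form: [[jaw, dx, dy, dz, wx, wy, wz], ...]. A call has 1 to 8 rows; each row shifts and turns the commanded pose from where the row before left it, along the tool's axes as they then stand; what a row does not reach is not made up. A row lasts 1/8 s, in which the tool goes at most 62.5 mm and 10.7 degrees, less where a joint would pass 70% of its speed; a pose out of reach is approached as far as the arm can. A call is refused whole if a number of a shift passes 62.5 or a number of a turn 10.7, either way. A call with a gripper value outside its range is refused whole. The fingers move at their own pace and stop on an object; "newtons" is the grip in N (left out, the last holds). Time passes only in rows, so rows that do not move let the fingers close. It gives the time, the measured TCP pose, the force, the opening and the grip force at its end, in the units of the state.
- monitor.observe(): the state, without advancing time (a new reading comes with each control period).
- viewer.capture(name): name is "scene" or "top"; returns the picture (420x560x3 uint8, red, green, blue); there is no depth.
- viewer.calibration(name): a dict with "camera_matrix" (3x3 intrinsics, pixels), "view" (4x4, takes a point from world to camera coordinates). Camera axes: x right, y up, looking along -z (the intrinsics and any distortion apply to the point x, -y, -z); pixel columns grow to the right and rows downward; lengths in m; the calibration is good to about 2 mm. A picture is of the moment at which its call begins. calibration takes no time and is no camera call.
- ticket.hand_in(): hands the job in; it is judged then, once.
The state is a dict: "time": time; "joint_positions": joint angles; "dq": joint speeds; "joint_torque": joint torques, N m; "position": TCP position; "ee_rot": TCP orientation; "wrist_force": force on the tool from outside, world axes, zero at the start; "wrist_torque": the same for the moment, N m; "opening": finger opening in m; "grasp_force": force on a finger pad.
Only numpy, scipy, OpenCV 4.12 (cv2) and the standard library are available. Lean on these libraries where they do the work, as an engineer would, in place of code of your own. Each camera call takes 0.05 s, during which the arm holds its last target. There are 200 camera calls.

## Task

The clip cover is on the empty white tub: squeeze its two red side tabs together to free it, lift it off, and fit it on the open yellow tub of garlic, fully down, latched and let go. Be gentle: never squeeze the tabs with more than about 25 N, never pull or push the cover against a tub with more than about 25 N, and leave the other things on the counter where they are.

Things in the scene. Friction and masses are not known exactly. Their poses are not given: they have to be found in the camera images.
- lid_grip (a point): The clip cover's grip: centre between its two upright red tabs, 26 mm above the plate's underside, which rests on the tub rim. x along the plate's long side, y from tab to tab, z up. Each tab is 28 mm wide (x), 3 mm thick, 6 to 44 mm above that underside; outer faces 56 mm apart when untouched. Between them a green block 34 x 34 mm, 38 mm tall. Cover about 0.12 kg.
- lid_plate (a point): Same cover: centre of the underside of its clear plate, 118 x 90 x 4 mm; axes as lid_grip. Below it a skirt, 101 x 61 mm outside, 20 mm deep, lower edge rounded 4 mm, enters the tub's mouth with 1.5 mm to spare on each side. The plate's underside is on the rim, 67 mm above the counter, when the cover is fully down.
- tab_left (a joint): Travel (m) of the cover's red tab on its +y side: 0 out, 0.007 fully in at its stop (both in: 42 mm over the tabs). Spring: 3 N at the start, 8 N at the stop. Its hook, 6.5 to 11 mm below the plate's underside, catches outward under the tub's rim and clears it when 5 mm or more in; it springs back out when let go.
- tab_right (a joint): The same for the tab on the -y side. The hooks have no ramp: both tabs must be held in while the cover goes on as well as off; otherwise the cover stands 11 mm too high on its hooks and is not latched.
- empty_cradle: Wooden cradle, 144 x 114 mm, 24 mm tall, fixed on the counter; origin at the centre of its underside, x along its long side. Holds the empty white tub, which wears the cover at the start. Its tub is like the full one and as immovable.
- full_cradle: A like cradle with the open yellow tub of garlic; origin at the centre of its underside, x along its long side. The tub is wedged fast, immovable, but off the cradle's centre: 3 to 6 mm along y, to either side, and up to 6 mm along x, and turned up to 0.02 rad: this place is not measured and must be felt or seen.
- full_mouth (a point): Point 67 mm above the full cradle's centre, at rim height; axes of the cradle. The tub (114 x 86 mm, long side along x) has a mouth 104 x 64 mm, rim edge rounded 2.5 mm, centred 3 to 6 mm off this point in y (either side) and up to 6 mm in x. Set down off-centre, the cover stands 16 mm (2 mm off), 18 mm (3 mm off) to 20 mm (6 mm off) too high on its skirt; the side that touches shows in the moment, and the rounded edges push it towards the mouth.
- jar_small_mid (a point): small amber jar with a red cap, 54 mm across, 75 mm tall, loose; this point is on its axis 37 mm above its underside
- sauce_red_mid (a point): red sauce bottle, 46 mm across, 125 mm tall, loose; this point is on its axis 60 mm above its underside
- sauce_orange_mid (a point): orange sauce bottle, 46 mm across, 125 mm tall, loose; this point is on its axis 60 mm above its underside
- jar_tall_mid (a point): yellow jar with a red cap, 66 mm across, 100 mm tall, loose; this point is on its axis 50 mm above its underside
- garlic_a_mid (a point): garlic bulb, 46 mm across, 48 mm tall, loose; this point is on its axis 20 mm above its underside
- garlic_b_mid (a point): second garlic bulb, same size; this point is on its axis 20 mm above its underside
- spoon_grip (a point): wooden spoon lying on the counter, on its handle; loose
Not all that is in view belongs to the job. What is shaped like the part that bears lid_grip but blue or purple is not meant.

How it is judged:
By the outcome, as a careful person would: the job done as asked, in the order asked, and still so for the second after the job is handed in, with the robot touching nothing.
It also fails if it takes over 64 s, if anything falls off the work surface, if the arm or the gripper's body presses on something with over 40 N, if the wrist force passes 120 N, or if a joint passes its speed limit or range.

## Working session

There is one attempt and no reset: what is moved stays moved. The work goes in short steps, Python scripts to look and compute and a tool call to move; the robot and the scene stay as the last step left them, time stands still between calls to the robot, and variables do not carry over. Pictures are saved under pics/ and viewed, at most 10 in all, crops included, and the job is handed in when it is done.

Besides the shell and the picture viewer there is one more tool, called after "Call:" as name(argument=value, ...), one argument or row to a line, values as JSON. play_rows: Moves the arm, as the interface text tells. Its arguments: {"type":"object","properties":{"series":{"type":"array"},"newtons":{"type":"number"}},"required":["series"]}

```bash
mkdir -p pics; python3 - <<'E'
from rig import monitor, viewer
import cv2,numpy as np
for n in("scene","top"):
    im=viewer.capture(n);cv2.imwrite(f"pics/{n}0.png",im[:,:,::-1])
    c=viewer.calibration(n);print(n,np.round(c["camera_matrix"],2).tolist(),np.round(c["view"],4).tolist(),[k for k in c])
print(monitor.observe())
E
```

```text
scene [[514.27, 0.0, 275.11], [0.0, 514.27, 210.31], [0.0, 0.0, 1.0]] [[-0.5228, 0.8524, -0.0051, 0.3119], [-0.746, -0.4546, 0.4867, 0.3972], [0.4125, 0.2582, 0.8736, -1.5548], [0.0, 0.0, 0.0, 1.0]] ['camera_matrix', 'view']
top [[391.42, 0.0, 276.93], [0.0, 391.42, 208.78], [0.0, 0.0, 1.0]] [[-0.0113, -0.9999, -0.0051, -0.0041], [0.9995, -0.0114, 0.0306, -0.5727], [-0.0306, -0.0048, 0.9995, -1.0276], [0.0, 0.0, 0.0, 1.0]] ['camera_matrix', 'view']
{'time': 0.1, 'joint_positions': array([ 1.24241098e+00,  3.51170193e-01,  1.65231426e+00,  1.04861777e-05,
        1.13910255e+00, -8.45944009e-02]), 'dq': array([-0.00108718, -0.00208065, -0.00248099,  0.00039865, -0.00053094,
       -0.00033718]), 'joint_torque': array([ 1.43791134e-03, -4.98021126e+01, -2.85701877e+01,  7.00857793e-02,
        2.39077129e-02, -3.50183473e-05]), 'position': array([0.13263692, 0.53346971, 0.21817935]), 'ee_rot': array([-1.06594243e-04,  1.21595999e-01,  9.92579551e-01, -4.85640946e-04]), 'wrist_force': array([-0.0935451 , -0.26519085, -0.24179402]), 'wrist_torque': array([-0.00267135, -0.01514848, -0.06711114]), 'grasp_force': 0.0, 'opening': 0.0927363055733243}
```

View pics/scene0.png

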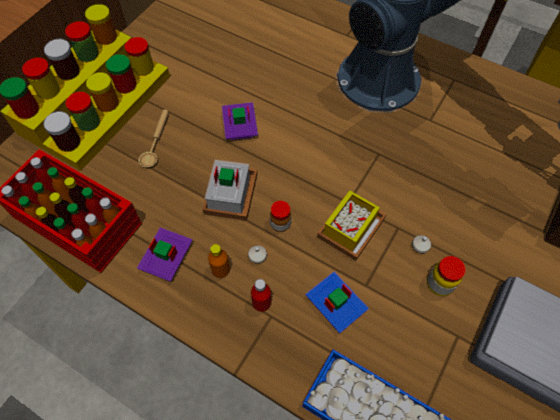

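View pics/top0.png

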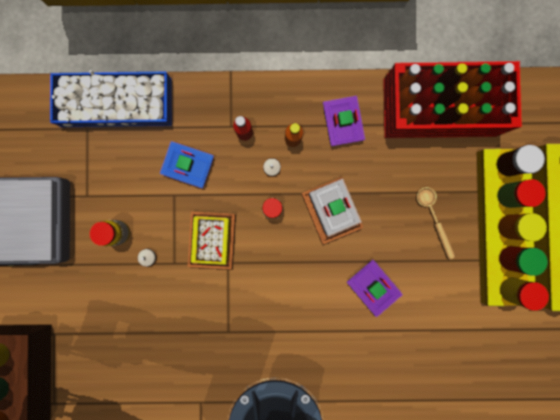

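The white tub with the cover is at scene (229,187) and top (334,210). The yellow tub is at scene (353,223) and top (211,240). Next I'll enlarge both tubs in both views.

```bash
python3 - <<'E'
import cv2,numpy as np
s=cv2.imread("pics/scene0.png");t=cv2.imread("pics/top0.png")
def c(i,x,y,w=66,h=50):
    o=cv2.resize(i[y:y+h*1,x:x+w],(400,300),interpolation=cv2.INTER_CUBIC)
    for k in range(0,w,10): cv2.putText(o,str(x+k),(int((k+.5)*400/w),8),0,.3,(255,255,255)); cv2.line(o,(int((k+.5)*400/w),10),(int((k+.5)*400/w),14),(255,255,255))
    for k in range(0,h,10): cv2.putText(o,str(y+k),(0,int((k+.5)*300/h)+3),0,.3,(255,255,255))
    return o
m=np.vstack([np.hstack([c(s,195,155,84,63),c(s,312,188,84,63)]),np.hstack([c(t,293,178,84,63),c(t,170,208,84,63)])])
cv2.imwrite("pics/crop1.png",m)
E
```

```text
(no output)
```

View pics/crop1.png

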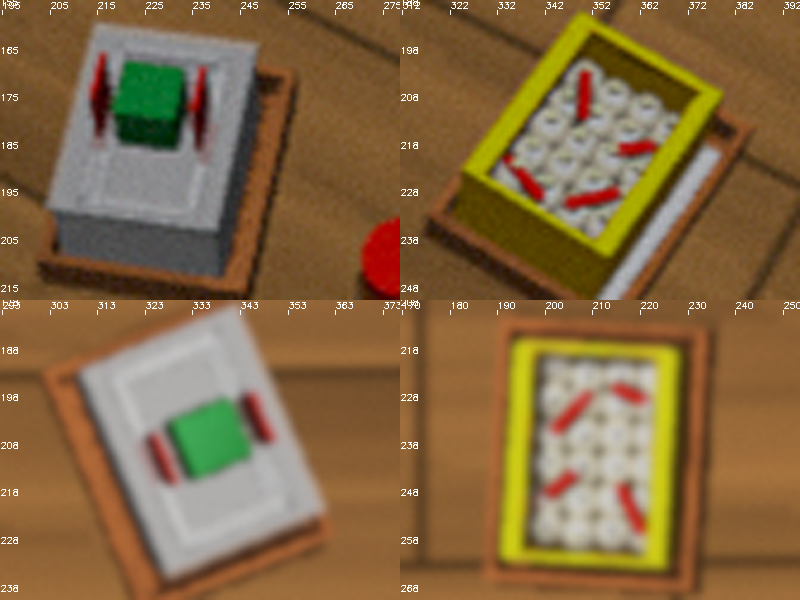

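```bash
cat > h.py <<'E'
import numpy as np
from rig import viewer
from scipy.optimize import least_squares
C={n:viewer.calibration(n) for n in("scene","top")}
def proj(n,P):
    c=C[n];q=np.atleast_2d(P)@c["view"][:3,:3].T+c["view"][:3,3]
    K=c["camera_matrix"];return np.c_[K[0,0]*q[:,0]/-q[:,2]+K[0,2],K[1,1]*-q[:,1]/-q[:,2]+K[1,2]]
def rect(p,L,W):
    x,y,z,a=p;u=np.array([[1,1],[1,-1],[-1,-1],[-1,1]])*[L/2,W/2]
    R=np.array([[np.cos(a),-np.sin(a)],[np.sin(a),np.cos(a)]]);return np.c_[u@R.T+[x,y],np.full(4,z)]
def fit(obs,p0,L,W,bias=False):
    from scipy.optimize import linear_sum_assignment as lsa
    from scipy.spatial.distance import cdist
    o={}
    for n in obs:
        pr=proj(n,rect(p0,L,W));a=np.array(obs[n],float);_,j=lsa(cdist(pr-pr.mean(0),a-a.mean(0)));o[n]=a[j]
    r=lambda p:np.concatenate([(proj(n,rect(p,L,W))-o[n]).ravel() for n in o])
    s=least_squares(r,p0);return s.x,np.round(r(s.x),1)
E
python3 - <<'E'
from h import *
f=lambda pts,ox,oy,x0,y0:(np.array(pts)-[ox,oy]+.5)/4.762-.5+[x0,y0]
S1=lambda p:f(p,0,0,195,155);S2=lambda p:f(p,400,0,312,188);T1=lambda p:f(p,0,300,293,178);T2=lambda p:f(p,400,300,170,208)
np.set_printoptions(precision=4,suppress=True)
p=[(80,372),(238,307),(327,510),(168,578)];q=[(97,23),(258,45),(220,230),(48,207)]
A=fit({"top":T1(p),"scene":S1(q)},[.58,-.15,.07,.4],.118,.09);print("plate",*A)
b=[(168,420),(225,398),(250,456),(192,478)];bs=[(125,60),(187,66),(183,107),(115,102)]
print("block",*fit({"top":T1(b),"scene":S1(bs)},[.58,-.15,.105,.4],.034,.034))
y=[(515,338),(682,347),(667,570),(502,563)];ys=[(582,12),(722,95),(611,257),(462,170)]
print("tub",*fit({"top":T2(y),"scene":S2(ys)},[.5,.17,.067,-.05],.114,.086))
print("cradle",*fit({"top":T2([(505,320),(715,330),(695,592),(487,578)])},[.5,.17,.024,-.05],.144,.114))
print("tub top only z",*fit({"top":T2(y)},[.5,.17,.067,-.05],.114,.086))
E
```

```text
plate [ 0.5725 -0.1562  0.069   0.3926] [-0.2  0.1 -0.2 -0.4 -0.   0.4  0.1  0.3 -0.5  0.2 -0.   0.2 -0.2 -0.
  0.2 -0.2]
block [ 0.573  -0.1532  0.1108  0.4104] [-0.8  0.2  0.2 -1.   0.8 -0.2  0.   1.1 -0.8  1.7 -0.2  1.2  0.3 -1.5
  0.8 -1.2]
tub [ 0.4946  0.1583  0.0654 -0.0653] [ 0.1  0.8 -0.7  0.7 -0.2 -0.4  0.  -0.9 -0.5  0.1  0.1 -0.2 -0.5  0.
  0.1 -0.2]
cradle [ 0.4922  0.1611  0.0185 -0.075 ] [ 0.3 -0.5 -0.5  0.1  0.   0.1  0.2  0.3]
tub top only z [ 0.4958  0.1535  0.0895 -0.0652] [-0.1  0.1 -0.1  0.1  0.4  0.1 -0.2 -0.4]
```

Call:
play_rows(
  series=[
    [1,0,0,0,0,0,-9.1],
    [1,0,0,0,0,0,-9.1],
    [1,0,0,0,0,0,-9.1],
    [1,0,0,0,0,0,-9.1],
    [1,-9,-50,0,0,0,0],
    [1,-9,-50,0,0,0,0],
    [1,-9,-50,0,0,0,0],
    [1,-9,-50,0,0,0,0],
  ],
  newtons=18,
)

```text
time: 1.1
position: [0.2428, 0.3611, 0.2185]
ee_rot: [-0.0, -0.195, 0.981, -0.0]
wrist_force: [0.6, 0.7, -0.4]
opening: 0.0929
grasp_force: 0.0
```

Call:
play_rows(
  series=[
    [1,-9,-50,0,0,0,0],
    [1,-9,-50,0,0,0,0],
    [1,-9,-50,0,0,0,0],
    [1,-9,-50,0,0,0,0],
    [1,-9,-50,0,0,0,0],
    [1,-9,-50,0,0,0,0],
    [1,-9,-50,0,0,0,0],
    [1,-9,-50,0,0,0,0],
  ],
)

```text
time: 2.1
position: [0.4621, 0.0187, 0.2186]
ee_rot: [-0.0, -0.194, 0.981, 0.0]
wrist_force: [0.7, 0.6, 0.5]
opening: 0.0929
grasp_force: 0.0
```

Call:
play_rows(
  series=[
    [1,-9,-50,0,0,0,0],
    [1,0,0,0,0,0,0],
    [1,0,0,0,0,0,0],
  ],
)

```text
time: 2.48
position: [0.4883, -0.0221, 0.2183]
ee_rot: [-0.0, -0.194, 0.981, 0.0]
wrist_force: [0.9, 0.9, 0.1]
opening: 0.0927
grasp_force: 0.0
```

```bash
cat >> h.py <<'E'
from scipy.spatial.transform import Rotation as Ro
from rig import monitor
def delta(x,y,z,yaw):
    "tool-frame shift (mm) and wz (deg) to reach TCP x,y,z with tool y along yaw+90deg"
    s=monitor.observe();R=Ro.from_quat(np.roll(s["ee_rot"],-1)).as_matrix()
    d=R.T@(np.array([x,y,z])-s["position"])*1e3
    a=np.arctan2(-R[0,1],R[1,1]);print("t",s["time"],"pos",s["position"].round(4),"yaw",a.round(4),"tilt",R[2].round(4),"shift",d.round(1),"wz",np.degrees(a-yaw).round(2),"F",s["wrist_force"].round(2),"M",s["wrist_torque"].round(3),"open",s["opening"].round(4),"gf",round(float(s["grasp_force"]),1))
E
python3 -c "
from h import *
delta(.5725,-.1562,.076,.3926)"
```

```text
Traceback (most recent call last):
  File "h.py", line 25, in delta
    a=np.arctan2(-R[0,1],R[1,1]);print("t",s["time"],"pos",s["position"].round(4),"yaw",a.round(4),"tilt",R[2].round(4),"shift",d.round(1),"wz",np.degrees(a-yaw).round(2),"F",s["wrist_force"].round(2),"M",s["wrist_torque"].round(3),"open",s["opening"].round(4),"gf",round(float(s["grasp_force"]),1))
                                                                                                                                                                                                                                               ^^^^^^^^^^^^^^^^^^
AttributeError: 'float' object has no attribute 'round'
```

```bash
sed -i 's/s\["opening"\].round(4)/round(s["opening"],4)/' h.py
python3 -c "
from h import *
delta(.5725,-.1562,.076,.3926)"
```

```text
t 2.475 pos [ 0.4883 -0.0221  0.2183] yaw 0.3912 tilt [ 8.e-04  7.e-04 -1.e+00] shift [ -26.8 -156.2  142.2] wz -0.08 F [0.89 0.93 0.11] M [ 0.022 -0.038 -0.058] open 0.0927 gf 0.0
```

Move above the cover, down to 40 mm above, then check from the cameras.

Call:
play_rows(
  series=[
    [1,-6.7,-39,0,0,0,0],
    [1,-6.7,-39,0,0,0,0],
    [1,-6.7,-39,0,0,0,0],
    [1,-6.7,-39,0,0,0,0],
    [1,0,0,35,0,0,0],
    [1,0,0,35,0,0,0],
    [1,0,0,20,0,0,0],
    [1,0,0,0,0,0,0],
  ],
)

```text
time: 3.48
position: [0.5723, -0.1549, 0.1276]
ee_rot: [-0.001, -0.195, 0.981, 0.001]
wrist_force: [0.1, -0.3, -0.3]
opening: 0.0933
grasp_force: 0.0
```

```bash
python3 - <<'E'
from h import *
import cv2
im=[cv2.resize(viewer.capture(n)[y:y+75,x:x+100,::-1],(400,300),interpolation=cv2.INTER_CUBIC) for n,x,y in(("scene",180,130),("top",285,165))]
cv2.imwrite("pics/app.png",np.vstack(im))
delta(.5725,-.1562,.076,.3926)
E
```

```text
t 3.575 pos [ 0.5735 -0.1557  0.1296] yaw 0.3925 tilt [-6.e-04 -5.e-04 -1.e+00] shift [ 1.2 -0.1 53.6] wz -0.0 F [ 0.62 -0.8   0.02] M [ 0.1   -0.027 -0.069] open 0.0929 gf 0.0
```

View pics/app.png

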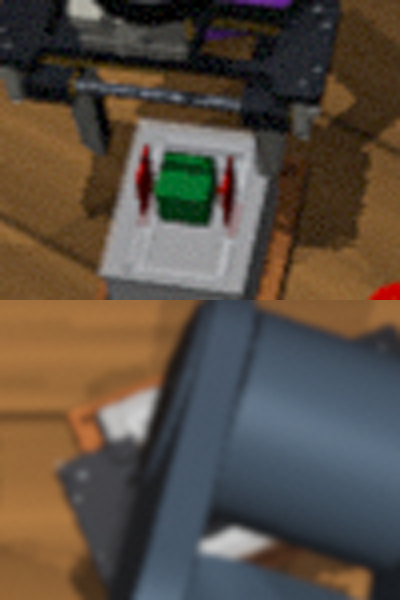

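Call:
play_rows(
  series=[
    [1,0.6,0,18,0,0,0],
    [1,0.6,0,18,0,0,0],
    [1,0,0,15.5,0,0,0],
    [0.5,0,0,0,0,0,0],
    [0.25,0,0,0,0,0,0],
    [0.15,0,0,0,0,0,0],
    [0.15,0,0,0,0,0,0],
  ],
  newtons=16,
)

```text
time: 4.45
position: [0.5723, -0.1569, 0.0775]
ee_rot: [0.0, -0.195, 0.981, -0.0]
wrist_force: [1.1, 0.8, -0.2]
opening: 0.0574
grasp_force: 0.0
```

```bash
python3 -c "
from h import *
delta(.5725,-.1562,.078,.3926)"
```

```text
t 4.45 pos [ 0.5723 -0.1569  0.0775] yaw 0.3916 tilt [-5.e-04 -5.e-04 -1.e+00] shift [-0.5  0.6 -0.5] wz -0.06 F [ 1.13  0.8  -0.16] M [ 0.11  -0.01   0.023] open 0.0574 gf 0.0
```

Call:
play_rows(
  series=[
    [0.15,0,0,0,0,0,0],
    [0.12,0,0,0,0,0,0],
    [0.12,0,0,0,0,0,0],
  ],
)

```text
time: 4.82
position: [0.5723, -0.157, 0.0775]
ee_rot: [0.0, -0.195, 0.981, -0.0]
wrist_force: [-1.3, -1.5, 6.6]
opening: 0.0521
grasp_force: 4.3
```

```bash
python3 -c "
from h import *
delta(.5725,-.1562,.078,.3926)"
```

```text
t 4.825 pos [ 0.5723 -0.157   0.0775] yaw 0.3915 tilt [-4.e-04 -4.e-04 -1.e+00] shift [-0.5  0.6 -0.5] wz -0.06 F [-1.27 -1.49  6.6 ] M [-0.006  0.173  0.049] open 0.0521 gf 4.3
```

Call:
play_rows(
  series=[
    [0.0,0,0,0,0,0,0],
    [-0.15,0,0,0,0,0,0],
    [-0.3,0,0,0,0,0,0],
    [-0.3,0,0,0,0,0,0],
    [-0.3,0,0,0,0,0,0],
  ],
)

```text
time: 5.45
position: [0.5723, -0.157, 0.0776]
ee_rot: [0.0, -0.194, 0.981, -0.0]
wrist_force: [-1.0, 0.4, 6.7]
opening: 0.0415
grasp_force: 16.0
```

```bash
python3 -c "
from h import *
delta(.5725,-.1562,.078,.3926)"
```

```text
t 5.45 pos [ 0.5723 -0.157   0.0776] yaw 0.3915 tilt [-5.e-04 -4.e-04 -1.e+00] shift [-0.5  0.6 -0.4] wz -0.06 F [-0.98  0.37  6.66] M [ 0.102  0.196 -0.068] open 0.0415 gf 16.0
```

Call:
play_rows(
  series=[
    [-0.3,0,0,-2,0,0,0],
    [-0.3,0,0,-2,0,0,0],
    [-0.3,0,0,-2,0,0,0],
    [-0.3,0,0,0,0,0,0],
  ],
)

```text
time: 5.95
position: [0.5721, -0.1569, 0.0832]
ee_rot: [0.0, -0.194, 0.981, -0.0]
wrist_force: [0.1, 0.8, -1.3]
opening: 0.0415
grasp_force: 16.0
```

```bash
python3 -c "
from h import *
delta(.5725,-.1562,.078,.3926)"
```

```text
t 5.95 pos [ 0.5721 -0.1569  0.0832] yaw 0.3915 tilt [-1.e-04 -1.e-04 -1.e+00] shift [-0.6  0.5  5.2] wz -0.06 F [ 0.11  0.79 -1.27] M [-0.014  0.001  0.047] open 0.0415 gf 16.0
```

Call:
play_rows(
  series=[
    [-0.3,0,0,-8,0,0,0],
    [-0.3,0,0,-20,0,0,0],
    [-0.3,0,0,-30,0,0,0],
    [-0.3,0,0,-30,0,0,0],
    [-0.3,0,0,-18,0,0,8],
    [-0.3,0,0,0,0,0,9],
    [-0.3,0,0,0,0,0,9.2],
    [-0.3,0,0,0,0,0,0],
  ],
)

```text
time: 6.95
position: [0.5721, -0.1569, 0.1896]
ee_rot: [0.0, 0.032, 0.999, -0.0]
wrist_force: [-0.1, -0.3, -1.7]
opening: 0.0416
grasp_force: 16.0
```

```bash
python3 -c "
from h import *
delta(.4943,.158,.11,-.067)"
```

```text
t 6.95 pos [ 0.5721 -0.1569  0.1896] yaw -0.0647 tilt [-3.e-04 -1.e-04 -1.e+00] shift [ 98.  309.2  79.5] wz 0.13 F [-0.11 -0.33 -1.65] M [ 0.     0.018 -0.012] open 0.0416 gf 16.0
```

Call:
play_rows(
  series=[
    [-0.3,12.2,38.6,0,0,0,0],
    [-0.3,12.2,38.6,0,0,0,0],
    [-0.3,12.2,38.6,0,0,0,0],
    [-0.3,12.2,38.6,0,0,0,0],
    [-0.3,12.2,38.6,0,0,0,0],
    [-0.3,12.2,38.6,0,0,0,0],
    [-0.3,12.2,38.6,0,0,0,0],
    [-0.3,12.2,38.6,0,0,0,0],
  ],
)

```text
time: 7.95
position: [0.4946, 0.1589, 0.1895]
ee_rot: [0.0, 0.031, 1.0, 0.0]
wrist_force: [0.2, -0.2, -1.2]
opening: 0.0416
grasp_force: 16.0
```

Call:
play_rows(
  series=[
    [-0.3,0,0,0,0,0,0],
    [-0.3,0,0,25,0,0,0],
    [-0.3,0,0,25,0,0,0],
    [-0.3,0,0,15,0,0,0],
    [-0.3,0,0,0,0,0,0],
    [-0.3,0,0,0,0,0,0],
  ],
)

```text
time: 8.7
position: [0.4956, 0.1576, 0.1249]
ee_rot: [0.001, 0.033, 0.999, 0.0]
wrist_force: [1.3, -0.0, -0.7]
opening: 0.0417
grasp_force: 16.0
```

```bash
python3 - <<'E'
from h import *
import cv2
delta(.4943,.158,.098,-.067)
im=cv2.resize(viewer.capture("scene")[170:270,290:423,::-1],(798,600),interpolation=cv2.INTER_CUBIC)
cv2.imwrite("pics/over.png",im)
E
```

```text
t 8.7 pos [0.4956 0.1576 0.1249] yaw -0.0654 tilt [-1.1e-03  3.0e-04 -1.0e+00] shift [ 1.3  0.3 26.9] wz 0.09 F [ 1.3  -0.02 -0.69] M [ 0.056 -0.015 -0.034] open 0.0417 gf 16.0
```

View pics/over.png

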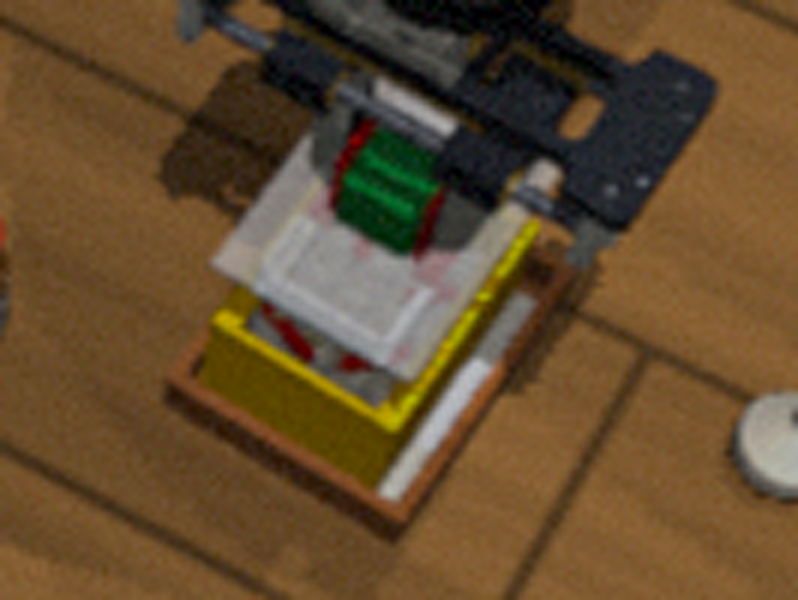

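The plate is over the tub. Its visible corners are at crop (212,265) and (403,378). The tub rim corners are at (217,320) and (388,430). I'll back-project these pixels onto the known heights to get the relative offset.

```bash
python3 - <<'E'
from h import *
def bp(n,uv,z):
    c=C[n];K=c["camera_matrix"];R=c["view"][:3,:3];t=c["view"][:3,3]
    d=R.T@np.array([(uv[0]-K[0,2])/K[0,0],-(uv[1]-K[1,2])/K[1,1],-1]);o=-R.T@t
    return (o+d*(z-o[2])/d[2])[:2]
px=lambda X,Y:(290+(X+.5)/6-.5,170+(Y+.5)/6-.5)
a=-.066;u=np.array([np.cos(a),np.sin(a)]);v=np.array([-u[1],u[0]])
pl=[bp("scene",px(*p),.1183) for p in((212,265),(403,378))]
tb=[bp("scene",px(*p),.067) for p in((217,320),(388,430))]
for nm,(l,b),L,W in(("plate",pl,.118,.09),("tub",tb,.114,.086)):
    print(nm,l,b,"len",np.linalg.norm(b-l),"ang",np.arctan2(*(b-l)[::-1])-np.pi/2,"centre",(l+b)/2-u*L/2)
E
```

```text
plate [0.55340348 0.10992173] [0.55858822 0.19535202] len 0.08558747202878259 ang -0.060615456393940725 centre [0.4971243  0.15652805]
tub [0.54768979 0.11371728] [0.55558679 0.19486513] len 0.08153120483396978 ang -0.09701069387968952 centre [0.49476239 0.15805047]
```

Call:
play_rows(
  series=[
    [-0.3,1.6,0.8,8,0,0,0],
    [-0.3,0,0,8,0,0,0],
    [-0.3,0,0,8,0,0,0],
    [-0.3,0,0,0,0,0,0],
    [-0.3,0,0,0,0,0,0],
  ],
)

```text
time: 9.38
position: [0.4935, 0.1586, 0.1002]
ee_rot: [0.0, 0.033, 0.999, 0.0]
wrist_force: [0.1, 1.3, -1.5]
opening: 0.0418
grasp_force: 16.0
```

```bash
python3 -c "
from h import *
delta(.494,.1585,.094,-.067)"
```

```text
t 9.375 pos [0.4935 0.1586 0.1002] yaw -0.0657 tilt [-0.  0. -1.] shift [-0.5 -0.1  6.2] wz 0.07 F [ 0.08  1.3  -1.54] M [ 0.006 -0.035  0.01 ] open 0.0418 gf 16.0
```

Call:
play_rows(
  series=[
    [-0.3,0,0,2,0,0,0],
    [-0.3,0,0,2,0,0,0],
    [-0.3,0,0,0,0,0,0],
  ],
)

```text
time: 9.75
position: [0.4934, 0.1586, 0.096]
ee_rot: [-0.0, 0.033, 0.999, -0.0]
wrist_force: [-0.3, -0.7, -2.0]
opening: 0.041
grasp_force: 16.0
```

```bash
python3 -c "
from h import *
delta(.494,.1585,.094,-.067)"
```

```text
t 9.75 pos [0.4934 0.1586 0.096 ] yaw -0.0657 tilt [ 1.e-04 -0.e+00 -1.e+00] shift [-0.6 -0.   2. ] wz 0.07 F [-0.27 -0.67 -1.97] M [-0.041 -0.043  0.021] open 0.041 gf 16.0
```

No contact so far. I'll continue in small steps.

Call:
play_rows(
  series=[
    [-0.3,0,0,1.5,0,0,0],
    [-0.3,0,0,1.5,0,0,0],
    [-0.3,0,0,0,0,0,0],
  ],
)

```text
time: 10.12
position: [0.4934, 0.1586, 0.093]
ee_rot: [-0.0, 0.033, 0.999, -0.0]
wrist_force: [0.3, 0.1, -1.6]
opening: 0.0415
grasp_force: 16.0
```

```bash
python3 -c "
from h import *
delta(.494,.1585,.094,-.067)"
```

```text
t 10.125 pos [0.4934 0.1586 0.093 ] yaw -0.0657 tilt [ 2.e-04 -1.e-04 -1.e+00] shift [-0.6 -0.  -1. ] wz 0.07 F [ 0.32  0.08 -1.58] M [ 0.052  0.015 -0.041] open 0.0415 gf 16.0
```

Call:
play_rows(
  series=[
    [-0.3,0,0,1.5,0,0,0],
    [-0.3,0,0,1.5,0,0,0],
    [-0.3,0,0,0,0,0,0],
  ],
)

```text
time: 10.5
position: [0.4934, 0.1586, 0.09]
ee_rot: [-0.0, 0.033, 0.999, -0.0]
wrist_force: [0.5, -0.4, -1.4]
opening: 0.0412
grasp_force: 16.0
```

```bash
python3 -c "
from h import *
delta(.494,.1585,.094,-.067)"
```

```text
t 10.5 pos [0.4934 0.1586 0.09  ] yaw -0.0658 tilt [ 3.e-04 -1.e-04 -1.e+00] shift [-0.6 -0.  -4. ] wz 0.07 F [ 0.46 -0.39 -1.45] M [-0.001  0.015 -0.007] open 0.0412 gf 16.0
```

It's in the mouth: 12 mm to go with no force. I'll keep going down.

Call:
play_rows(
  series=[
    [-0.3,0,0,1.5,0,0,0],
    [-0.3,0,0,1.5,0,0,0],
    [-0.3,0,0,1.5,0,0,0],
    [-0.3,0,0,0,0,0,0],
  ],
)

```text
time: 11.0
position: [0.4934, 0.1586, 0.0855]
ee_rot: [-0.0, 0.033, 0.999, -0.0]
wrist_force: [0.1, 0.2, -0.9]
opening: 0.0415
grasp_force: 16.0
```

```bash
python3 -c "
from h import *
delta(.494,.1585,.0776,-.067)"
```

```text
t 11.0 pos [0.4934 0.1586 0.0855] yaw -0.0658 tilt [ 2.e-04 -0.e+00 -1.e+00] shift [-0.6 -0.   7.9] wz 0.07 F [ 0.1   0.19 -0.93] M [ 0.063 -0.018  0.009] open 0.0415 gf 16.0
```

Call:
play_rows(
  series=[
    [-0.3,0,0,1.5,0,0,0],
    [-0.3,0,0,1.5,0,0,0],
    [-0.3,0,0,1.5,0,0,0],
    [-0.3,0,0,1.5,0,0,0],
    [-0.3,0,0,1,0,0,0],
    [-0.3,0,0,0,0,0,0],
  ],
)

```text
time: 11.75
position: [0.4934, 0.1586, 0.0786]
ee_rot: [-0.0, 0.033, 0.999, -0.0]
wrist_force: [0.7, -0.4, -1.7]
opening: 0.0418
grasp_force: 16.0
```

```bash
python3 -c "
from h import *
delta(.494,.1585,.0776,-.067)"
```

```text
t 11.75 pos [0.4934 0.1586 0.0786] yaw -0.0658 tilt [ 1.e-04 -1.e-04 -1.e+00] shift [-0.6 -0.   1. ] wz 0.07 F [ 0.73 -0.43 -1.66] M [ 0.031 -0.004 -0.008] open 0.0418 gf 16.0
```

Call:
play_rows(
  series=[
    [-0.3,0,0,0.5,0,0,0],
    [-0.3,0,0,0.4,0,0,0],
    [-0.3,0,0,0,0,0,0],
  ],
)

```text
time: 12.12
position: [0.4935, 0.1586, 0.0777]
ee_rot: [-0.0, 0.033, 0.999, -0.0]
wrist_force: [0.2, -0.4, -1.8]
opening: 0.0415
grasp_force: 16.0
```

Call:
play_rows(
  series=[
    [-0.3,0,0,0.3,0,0,0],
    [-0.3,0,0,0,0,0,0],
  ],
)

```text
time: 12.38
position: [0.4935, 0.1586, 0.0776]
ee_rot: [0.0, 0.033, 0.999, 0.0]
wrist_force: [-2.1, -0.0, 2.9]
opening: 0.0417
grasp_force: 16.0
```

Call:
play_rows(
  series=[
    [-0.3,0,0,0.2,0,0,0],
    [-0.3,0,0,0,0,0,0],
    [-0.3,0,0,0,0,0,0],
  ],
)

```text
time: 12.75
position: [0.4935, 0.1586, 0.0776]
ee_rot: [0.0, 0.033, 0.999, 0.0]
wrist_force: [-2.8, -0.0, 5.9]
opening: 0.0418
grasp_force: 16.0
```

Firmly seated at the original seated height. I'll release slowly.

Call:
play_rows(
  series=[
    [0.0,0,0,0,0,0,0],
    [0.1,0,0,0,0,0,0],
    [0.2,0,0,0,0,0,0],
    [0.3,0,0,0,0,0,0],
    [0.6,0,0,0,0,0,0],
    [0.9,0,0,0,0,0,0],
    [0.9,0,0,0,0,0,0],
  ],
)

```text
time: 13.62
position: [0.4935, 0.1586, 0.0772]
ee_rot: [-0.0, 0.033, 0.999, -0.0]
wrist_force: [0.7, -0.2, -0.8]
opening: 0.0855
grasp_force: 0.0
```

Call:
play_rows(
  series=[
    [0.9,0,0,-8,0,0,0],
    [0.9,0,0,-25,0,0,0],
    [0.9,0,0,-50,0,0,0],
    [0.9,0,0,-50,0,0,0],
    [0.9,45,0,0,0,0,0],
    [0.9,45,0,0,0,0,0],
    [0.9,45,0,0,0,0,0],
    [0.9,0,0,0,0,0,0],
  ],
)

```text
time: 14.62
position: [0.3567, 0.1675, 0.2108]
ee_rot: [0.0, 0.032, 0.999, 0.0]
wrist_force: [0.1, -0.2, 0.5]
opening: 0.0882
grasp_force: 0.0
```

```bash
python3 - <<'E'
from h import *
import cv2
s=viewer.capture("scene")[:,:,::-1];t=viewer.capture("top")[:,:,::-1]
f=lambda i,x,y:cv2.resize(i[y:y+63,x:x+84],(400,300),interpolation=cv2.INTER_CUBIC)
cv2.imwrite("pics/end.png",np.vstack([np.hstack([f(s,312,175),f(t,170,208)]),np.hstack([cv2.resize(s,(400,300)),cv2.resize(t,(400,300))])]))
delta(.494,.1585,.0776,-.067)
E
```

```text
t 14.725 pos [0.3593 0.1676 0.211 ] yaw -0.0653 tilt [-1.6e-03  6.0e-04 -1.0e+00] shift [-134.8   -0.4  133.6] wz 0.1 F [ 0.72 -0.5   0.56] M [ 0.01  -0.009  0.   ] open 0.0884 gf 0.0
```

View pics/end.png

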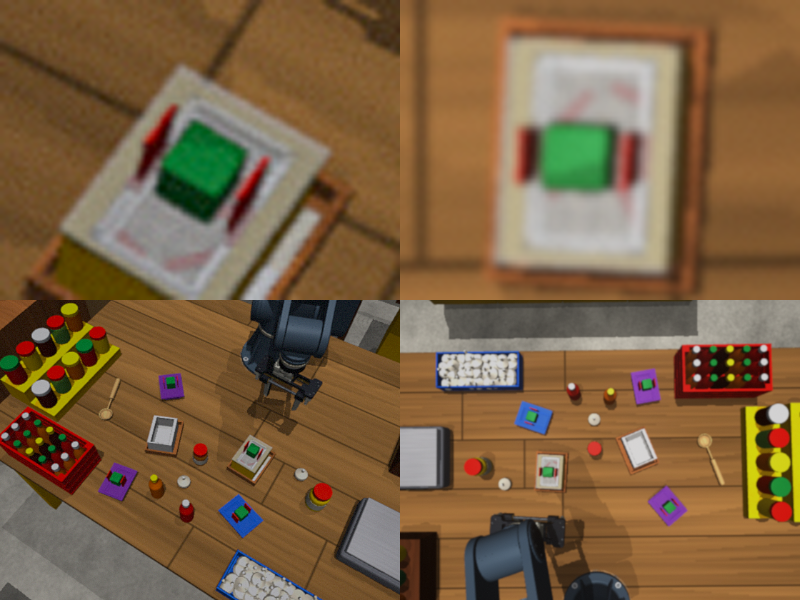

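The cover sits flat on the yellow tub. In the top crop both tabs are sprung out evenly, at 525 and 628 about the block at 577. The other things on the counter haven't moved, so I'm handing in.

```bash
python3 -c "
from rig import ticket
print(ticket.hand_in())"
```

```text
the job is handed in; nothing more can be done
None
```

The clip cover is off the white tub and on the yellow garlic tub, fully down at its original seated height with both tabs sprung out and released; the grip held 16 N, wrist readings stayed under about 7 N, nothing else moved in the final pictures, and I handed it in at about 15 s without tugging to test the latch.

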